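Draw the dispenser spindle and free the label roll

ROBOT

A 6-joint arm with a two-finger parallel gripper is mounted at the origin on a cart in front of the work surface, level with it; the furniture and walls round the work are solid. World frame = base frame: x ahead of the robot, y to its left, z up, the work surface at z = 0. Lengths are in m, angles in rad, forces in N, time in s.
With the tool pointing down it reaches from about 0.3 to 0.775 m from the base axis. Payload 14.6 kg.
Tool frame: the origin (TCP) lies at the centre of the arm's flange, where the gripper is bolted on; the fingertips stand 199 mm ahead of it and the grasp point (between the pads) lies ctrl.tcp_to_grasp ahead of it (ctrl.tcp_to_grasp is the distance from the TCP to the grasp point, in m); z points along the fingers, y is the line along which they close (so a half turn about z gives the same grasp; the last joint's range is limited). The gripper opens to 94 mm and grips with 3 to 60 N. Pads are 16 mm wide; open, the fingers measure 119 mm over their backs; the gripper's body (75 mm by 177 mm) begins 78 mm behind the grasp point.
Start: joints at [1.113, 0.3, 1.521, -0, 1.321, -0.067], TCP at [0.21, 0.509, 0.405] pointing down, gripper open.
Joint ranges: [-3.03, 3.03], [-0.79, 2.21], [0.23, 2.52], [-1.04, 4.18], [0, 3.07], [-2.55, 2.55]. Speed limits (rad/s): [2.22, 2.22, 2.57, 3.14, 3.14, 3.14].

INTERFACE

Orientations are given as [roll, pitch, yaw] about the fixed x, y, z axes, in that order (R = Rz(yaw) Ry(pitch) Rx(roll)).
In Python, from station import ctrl gives the robot as it stands. The module is installed in compiled form; this text tells all that it offers.
- The arm moves only by the shell command python3 -m jog 'ROWS' [OPENING] [FORCE]. ROWS is JSON, a list of rows, each a list of 6 numbers: the shift along the tool's x, y, z in cm, then the turn, a rotation vector about the tool's x, y, z in rad. In form: [[tx, ty, tz, ax, ay, az], ...]. A call has 1 to 8 rows; each row is the pose to reach, as a shift and turn from the pose commanded when the call began, along the tool's axes at that moment; what a row does not reach only later rows make up. A row lasts 1/10 s, in which the tool goes at most 50 mm and 8.59 degrees, less where a joint would pass 70% of its speed; a pose out of reach is approached as far as the arm can. A call with a gripper value outside its range is refused whole. OPENING is the opening in per cent of the stroke, from 0 (shut) to 100 (fully open), set as the call begins (- or left out, the last holds). The fingers move at their own pace and stop on an object; FORCE is the grip in N (left out, the last holds). Time passes only in rows, so rows that repeat a pose let the fingers close. It gives the time, the measured TCP pose, the force, the opening and the grip force at its end, in the units of the state.
- ctrl.get_obs(): the state, without advancing time (a new reading comes with each control period).
- ctrl.camera(name): name is "side" or "top" or "wrist"; returns a dict with "img" (420x560x3 uint8, blue, green, red), "intrinsics" (3x3 intrinsics, pixels), "R" (3x3) and "t" (3): a world point X has camera coordinates R X + t. Camera axes: x right, y down, z forward; pixel columns grow to the right and rows downward; lengths in m; the calibration is good to about 2 mm. The wrist camera is an equidistant fisheye: a pixel r from the principal point sees the ray r / f radians off the axis. A picture is of the moment at which its call begins. There is no depth.
- ctrl.hand_in(): hands the job in; it is judged then, once.
The state is a dict: "time_s": time; "qpos": joint angles; "joint_vel": joint speeds; "tau": joint torques, N m; "ee_pos": TCP position; "eef_rot": TCP orientation; "force": force on the tool from outside, world axes, zero at the start; "moment": the same for the moment, N m; "grip_width": finger opening in m; "grip_force": force on a finger pad.
Only numpy, scipy, OpenCV 4.12 (cv2) and the standard library are available. Lean on these libraries where they do the work, as an engineer would, in place of code of your own. Each camera call takes 0.05 s, during which the arm holds its last target. There are 200 camera calls.

TASK

Change-over at the label dispenser: pull the square spindle by its red cross handle straight out of the blue dispenser until it is completely clear of the sleeve, and leave it lying in its metal channel. Then lift the freed roll of white labels out and put it down inside the green tray. Do not force the spindle, do not take the roll out of its cradle before the spindle is out, and leave the wide brown tape and the sugar dredger alone.

Things in the scene. Friction and masses are not known exactly. Their poses are not given: they have to be found in the camera images.
- dispenser: Blue label dispenser fixed to the worktop, base plate 84 x 304 x 8 mm. Origin on the worktop under the middle of the label roll; z up; +y is the direction in which the spindle is drawn out. The spindle axis runs along y at x = 0, z = 50 mm. The roll stands between a far cheek (y -60 to -46 mm) and the sleeve block (y 46 to 74), both 64 mm wide and 70 mm high, with 18 mm square through-holes.
- sleeve_mouth (a point): Middle of the square hole where the spindle leaves the sleeve block, dispenser y = 74 mm, z = 51 mm (hole from z = 42 to 60 mm). The spindle is out when its tail is past this point; aim for 5 to 30 mm past it.
- channel_end (a point): Middle of the floor (z = 42 mm, level with the bottom of the sleeve hole) at the outer end, y = 225 mm, of the open-topped aluminium channel that runs on from the sleeve mouth and carries the drawn spindle. 18 mm wide inside, 26 mm over its sides, whose top edges are at z = 49 mm; the handle passes over them. With its tail more than 35 mm past the sleeve mouth the spindle may tip off this end.
- spindle: Loose steel spindle, 16 mm square, 192 mm long, about 0.25 kg, with a red cross handle; slides with little friction (about 1 to 4 N) and 1 mm play each side. Origin on its axis at its tail, the hidden end, at first just past the far cheek (dispenser y = -62 to -52 mm); +y runs along the shaft to the handle, x across, z up. It passes through far cheek, roll and sleeve.
- spindle_tail (a point): The tail end of the spindle, on its axis (the spindle's origin).
- spindle_handle (a point): Middle of the red cross handle: a round level bar 14 mm thick, 84 mm long, across the spindle (its x), 184 mm from the tail and 8 mm above the spindle's axis. At first 40 mm or more lie free between it and the sleeve block, where fingers can reach down on both sides of the shaft and hook behind the bar. A 24 mm wide black block (18 mm along the shaft) on top of the shaft holds the bar.
- roll: Roll of white labels, 69 mm across, 32 mm wide, hole about 26 mm, about 0.08 kg. It stands on edge in the cradle, its axis along the spindle, and rests on the cradle bars, not on the spindle. Origin at the centre of one flat face; its z axis is the roll's axis (level at first).
- roll_center (a point): Centre of the roll, on its axis, midway between the flat faces; at first 50 mm above the worktop, over the dispenser's origin, with 30 mm free on each side between its faces and the cheeks. It stands on two steel bars between two low white ribs (26 mm high).
- tray: Green open tray fixed to the worktop, 104 x 144 mm outside (x, y), 45 mm high, walls and floor about 4 mm. Origin under its centre on the worktop.
- tape_1: Brown roll of packing tape, 96 mm across, 48 mm high, to be left alone; origin at the centre of its underside.
- dredger: White sugar dredger, 69 mm across, 116 mm high, standing, to be left alone; origin at the centre of its underside.
Mind the look-alikes: they are no part of the job. What is shaped like the roll but black is not meant.

How it is judged:
On the way:
1. The spindle lies in the channel, its tail clear of the sleeve, the roll still in its cradle (y of spindle_tail in the frame of dispenser between 0.076 and 0.125 m and x of spindle_tail in the frame of dispenser between -0.006 and 0.006 m and z of spindle_tail in the frame of dispenser between 0.044 and 0.055 m and angle between the y axis of spindle and the y axis of dispenser, either way round below 0.08 rad and distance of roll_center from where it was at the start of the episode below 0.015 m), for 0.2 s.
At the end, for the whole second after the job is handed in: The spindle lies at rest in the channel in line with it (within 0.08 rad and 6 mm), its tail 76 to 125 mm from the dispenser's origin along the drawing direction; the roll lies at rest inside the tray, its centre less than 45 mm above the worktop (y of spindle_tail in the frame of dispenser between 0.076 and 0.125 m and x of spindle_tail in the frame of dispenser between -0.006 and 0.006 m and z of spindle_tail in the frame of dispenser between 0.044 and 0.055 m and angle between the y axis of spindle and the y axis of dispenser, either way round below 0.08 rad and x of roll_center in the frame of tray between -0.05 and 0.05 m and y of roll_center in the frame of tray between -0.07 and 0.07 m and z of roll_center in the frame of tray below 0.045 m and linear speed of each of roll, spindle below 0.02 m/s); the robot touches nothing.
It fails at once if The spindle was forced: more than 25 N between spindle and dispenser (contact force between spindle and dispenser above 25 N).
It fails at once if The roll left its cradle before the spindle was out (distance of roll_center from where it was at the start of the episode above 0.02 m and y of spindle_tail in the frame of dispenser below 0.07 m).
It fails at once if The tape was disturbed (moved more than 20 mm) (distance of tape_1 from where it was at the start of the episode above 0.02 m).
It fails at once if The sugar dredger was disturbed (moved more than 20 mm) (distance of dredger from where it was at the start of the episode above 0.02 m).
It also fails if it takes over 54 s, if anything falls off the work surface, if the arm or the gripper's body presses on something with over 40 N, if the wrist force passes 120 N, or if a joint passes its speed limit or range.

## Working session

There is one attempt and no reset: what is moved stays moved. The work goes in short steps, Python scripts to look and compute and a shell command to move; the robot and the scene stay as the last step left them, time stands still between calls to the robot, and variables do not carry over. Pictures are saved under pics/ and viewed, at most 13 in all, crops included, and the job is handed in when it is done.

```bash
mkdir -p pics; python3 - <<'E'
from station import ctrl
import cv2,numpy as np
o=ctrl.get_obs();print(o['time_s'],o['ee_pos'],o['eef_rot'],o['grip_width'],ctrl.tcp_to_grasp)
for n in("top","side"):
    c=ctrl.camera(n);cv2.imwrite(f"pics/{n}0.png",c["img"]);np.savez(f"pics/{n}0.npz",**c)
    print(n,c["intrinsics"].round(1).tolist(),c["R"].round(3).tolist(),c["t"].round(3))
E
```

```text
0.0 [0.2094942  0.50850622 0.40408186] [-3.14044559e+00 -9.11854242e-05  2.75084120e+00] 0.09370288549570643 0.1804
top [[457.2, 0.0, 281.2], [0.0, 457.2, 210.9], [0.0, 0.0, 1.0]] [[0.014, -1.0, -0.0], [-0.973, -0.013, -0.229], [0.229, 0.004, -0.974]] [0.265 0.595 0.841]
side [[518.5, 0.0, 276.7], [0.0, 518.5, 222.6], [0.0, 0.0, 1.0]] [[0.889, -0.457, -0.007], [-0.253, -0.479, -0.84], [0.381, 0.749, -0.542]] [-0.419  0.31   0.563]
```

View pics/top0.png

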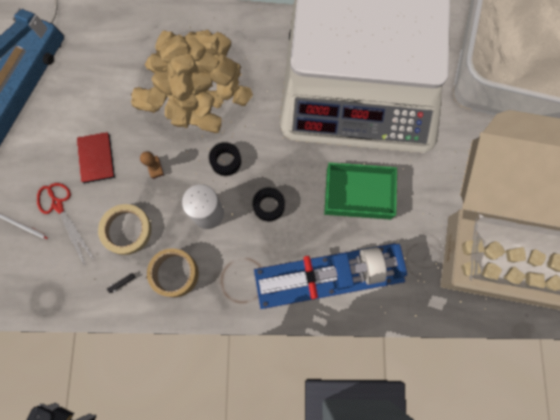

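View pics/side0.png

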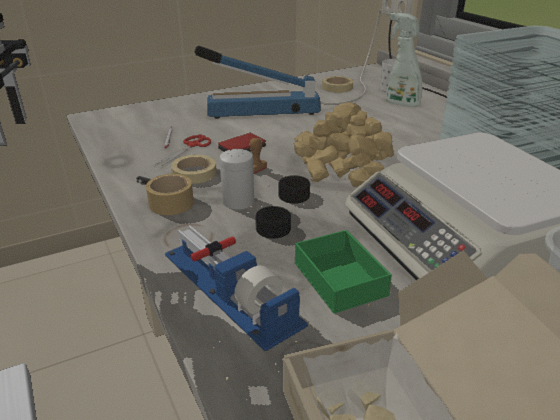

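The top view shows the dispenser from (257,290) to (404,262), with the channel pointing left, the red handle at (311,278) and the white roll at (373,264). The green tray is at (361,190), the dredger at (200,203) and the tapes at (172,272) and (124,229). The side view agrees. Next I measure.

```bash
cat > h.py <<'E'
import numpy as np,cv2
def load(n): return dict(np.load(f"pics/{n}.npz"))
def ray(c,uv):
    K,R,t=c["intrinsics"],c["R"],c["t"]
    d=R.T@np.linalg.solve(K,[uv[0],uv[1],1.]);return -R.T@t,d
def onz(c,uv,z):
    o,d=ray(c,uv);return (o+d*(z-o[2])/d[2])
def proj(c,X):
    p=c["intrinsics"]@(c["R"]@np.asarray(X,float)+c["t"]);return p[:2]/p[2]
def tri(c1,u1,c2,u2):
    P=[c["intrinsics"]@np.c_[c["R"],c["t"]] for c in(c1,c2)]
    X=cv2.triangulatePoints(P[0],P[1],np.array(u1,float),np.array(u2,float)).ravel();return X[:3]/X[3]
def mask(c,lo,hi,roi=None):
    m=cv2.inRange(cv2.cvtColor(c["img"],cv2.COLOR_BGR2HSV),np.array(lo),np.array(hi))
    if roi: k=np.zeros_like(m);x0,y0,x1,y1=roi;k[y0:y1,x0:x1]=255;m&=k
    return m
def rect(m):
    cs,_=cv2.findContours(m,cv2.RETR_EXTERNAL,cv2.CHAIN_APPROX_NONE)
    return cv2.minAreaRect(max(cs,key=cv2.contourArea))
E
python3 - <<'E'
from h import *
T,S=load("top0"),load("side0")
np.set_printoptions(precision=4,suppress=True)
def red(c,roi):
    m=mask(c,(0,130,60),(8,255,255),roi)|mask(c,(172,130,60),(180,255,255),roi)
    p=cv2.findNonZero(m)[:,0].astype(float);ce=p.mean(0);w=np.linalg.svd(p-ce,full_matrices=False)[2][0]
    s=(p-ce)@w; e=ce+w*s.min(),ce+w*s.max(); return (e[0]+e[1])/2,e
rt,et=red(T,(290,245,330,310));rs,es=red(S,(180,225,245,265))
print("red px",rt,et,rs,es)
print("handle z58",onz(T,rt,.058),onz(S,rs,.058),"tri",tri(T,rt,S,rs))
a,b=[onz(T,e,.058) for e in et];print("bar T",a,b,np.linalg.norm(a-b),np.degrees(np.arctan2(*(b-a)[1::-1])))
a,b=[onz(S,e,.058) for e in es];print("bar S",a,b,np.linalg.norm(a-b),np.degrees(np.arctan2(*(b-a)[1::-1])))
m=mask(T,(95,120,40),(125,255,255),(240,235,420,315));r=rect(m);print("blue",r)
for p in cv2.boxPoints(r): print(p,onz(T,p,.008)[:2])
g=mask(T,(50,100,30),(85,255,255),(315,150,410,230));r=rect(g);print("green",r)
for p in cv2.boxPoints(r): print(p,onz(T,p,.045)[:2])
print("tray c",onz(T,r[0],.045))
for n,uv in dict(tape=(172,272),tan=(124,229),dredg=(200,200),blk=(268,204)).items(): print(n,onz(T,uv,.05 if n!='dredg' else .116)[:2])
im=[cv2.resize(T["img"][235:315,245:415],None,fx=4.5,fy=4.5,interpolation=2)]
cv2.imwrite("pics/crop1.png",im[0])
cv2.imwrite("pics/crop2.png",cv2.resize(S["img"][215:350,155:315],None,fx=4.4,fy=4.4,interpolation=2))
E
```

```text
red px [309.8313 276.9362] (array([305.7704, 255.8516]), array([313.8923, 298.0207])) [212.6998 248.4572] (array([234.4221, 238.9661]), array([190.9774, 257.9483]))
handle z58 [0.4622 0.2155 0.058 ] [0.4603 0.2111 0.058 ] tri [0.4621 0.2154 0.0547]
bar T [0.5034 0.2235 0.058 ] [0.4219 0.2077 0.058 ] 0.08295971881702 -169.0454861686348
bar S [0.5034 0.2198 0.058 ] [0.4193 0.2028 0.058 ] 0.08580464575982366 -168.55184631495578
blue ((349.3225402832031, 271.515625), (38.848819732666016, 70.08274841308594), 79.77783203125)
[311.3902 258.6182] [0.5045 0.2092]
[380.3605 246.1809] [0.5325 0.0651]
[387.2549 284.4131] [0.4536 0.0538]
[318.2845 296.8503] [0.4266 0.1953]
green ((361.06304931640625, 190.3646240234375), (70.39144897460938, 51.53165054321289), 3.1798300743103027)
[324.4923 214.1385] [0.5911 0.1847]
[327.3507 162.6862] [0.7018 0.1778]
[397.6338 166.5908] [0.6952 0.0309]
[394.7754 218.0431] [0.5849 0.0417]
tray c [0.6425 0.1088 0.045 ]
tape [0.4689 0.4867]
tan [0.5538 0.5893]
dredg [0.5992 0.4271]
blk [0.6096 0.3003]
```

View pics/crop1.png

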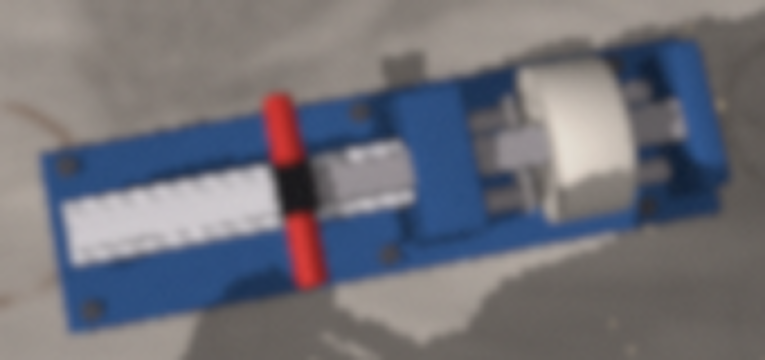

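View pics/crop2.png

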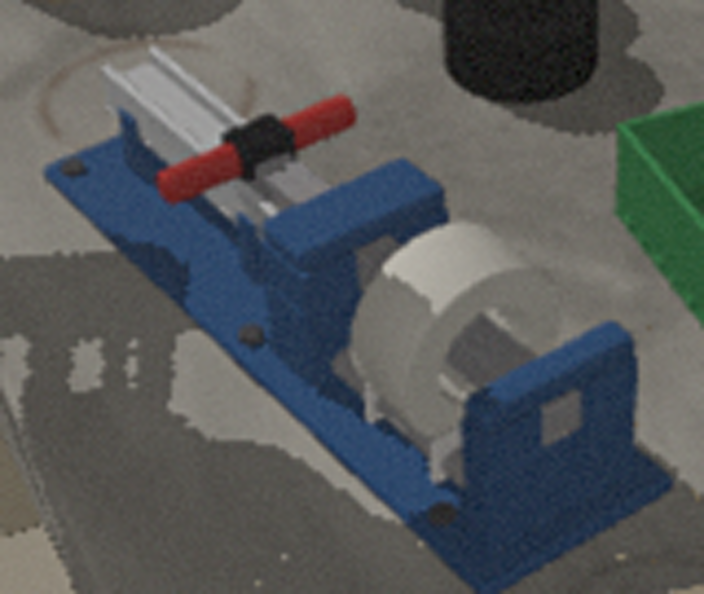

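The crops show the bar, the sleeve block top (crop 1 corners (392,90), (465,83), (485,228), (415,240)) and the plate corners clearly. The channel is free and the roll stands between the cheeks. Next I fit the dispenser frame from these corners.

```bash
python3 - <<'E'
from h import *
T,S=load("top0"),load("side0")
np.set_printoptions(precision=4,suppress=True)
tp=lambda x,y:(245+x/4.5-.4,235+y/4.5-.4)
sp=lambda x,y:(155+x/4.4-.4,215+y/4.4-.4)
# known dispenser-frame points (block top) ; plate width corners with unknown y
def fit(c,obs):
    L=np.array([o[0][:2] for o in obs]);W=np.array([onz(c,o[1],o[0][2])[:2] for o in obs])
    lc,wc=L.mean(0),W.mean(0);H=(L-lc).T@(W-wc);a=np.arctan2(H[0,1]-H[1,0],H[0,0]+H[1,1])
    R=np.array([[np.cos(a),-np.sin(a)],[np.sin(a),np.cos(a)]]);t=wc-R@lc
    print("ang",a,"org",t,"res mm",((W-(L@R.T+t))*1000).round(1).tolist());return a,t,R
e=[(.042,.23,.008,(42,155)),(-.042,.23,.008,(72,332)),(-.042,-.074,.008,(718,212))]
P=[onz(T,tp(*q[3]),q[2])[:2] for q in e];print("plate",np.linalg.norm(P[0]-P[1]),np.linalg.norm(P[1]-P[2]),"ang",np.arctan2(*((P[1]-P[2])*[-1,1])))
mid=(P[0]+P[1])/2;print("plate end mid",mid)
a,t,R=fit(T,[((.032,.074,.07),tp(390,90)),((.032,.046,.07),tp(463,83)),((-.032,.046,.07),tp(487,228)),((-.032,.074,.07),tp(415,241))])
print("plate end in disp",R.T@(mid-t),"handle",R.T@(np.array([.4622,.2155])-t))
print("chan end", R.T@(((onz(T,tp(65,200),.049)+onz(T,tp(75,265),.049))/2)[:2]-t))
# roll top outline: faces at top line z=.0845
print("roll top", [R.T@(onz(T,tp(*p),.0845)[:2]-t) for p in((545,80),(620,70))])
fit(S,[((.032,.074,.07),sp(405,158)),((.032,.046,.07),sp(445,188)),((-.032,.046,.07),sp(310,262)),((-.032,.074,.07),sp(263,232))])
E
```

```text
plate 0.08080745416467983 0.29892538740916214 ang 0.19362430129615943
plate end mid [0.4416 0.3201]
ang 0.14850549488233583 org [0.4839 0.0947] res mm [[0.3, 1.9], [-0.4, -2.0], [1.0, -1.5], [-0.8, 1.5]]
plate end in disp [-0.0085  0.2292] handle [-0.0036  0.1227]
chan end [-0.0077  0.2212]
roll top [array([0.0261, 0.0117]), array([ 0.0261, -0.0207])]
ang 0.2727099005724018 org [0.4898 0.086 ] res mm [[0.9, -1.8], [-1.5, 1.6], [0.6, 1.9], [-0.0, -1.7]]
```

```bash
python3 -m jog '[[-36.1,-19.8,0,0,0,0.987],[-36.1,-19.8,0,0,0,0.987],[-36.1,-19.8,0,0,0,0.987],[-36.1,-19.8,0,0,0,0.987],[-36.1,-19.8,0,0,0,0.987],[-36.1,-19.8,0,0,0,0.987],[-36.1,-19.8,0,0,0,0.987],[-36.1,-19.8,0,0,0,0.987]]' 42 20; cat >> h.py <<'E'
A=0.193;ORG=np.array([.4865,.0951])
def where():
    from station import ctrl
    from scipy.spatial.transform import Rotation as Ro
    o=ctrl.get_obs();Rm=Ro.from_euler("xyz",o["eef_rot"]).as_matrix()
    yd=np.array([-np.sin(A),np.cos(A)]);xd=np.array([np.cos(A),np.sin(A)]);p=o["ee_pos"][:2]-ORG
    print("t",o["time_s"],"pos",o["ee_pos"].round(4),"rpy",o["eef_rot"].round(4),"disp xy",(p@xd).round(4),(p@yd).round(4),"tipz",round(o["ee_pos"][2]-.199,4),"F",o["force"].round(1),"w",round(o["grip_width"],4))
    return o,Rm
def go(X,yaw=None):
    o,Rm=where();d=Rm.T@(np.array(X)-o["ee_pos"])*100
    dy=0 if yaw is None else -((yaw-o["eef_rot"][2]+np.pi)%(2*np.pi)-np.pi)
    print("row",d.round(2),round(dy,3))
E
python3 -c "
from h import *
go([.468,.188,.2434],np.pi/2+A)"
```

```text
time_s: 0.9
ee_pos: [0.4614, 0.1952, 0.4046]
eef_rot: [-3.142, -0.0, 1.761]
force: [0.7, 0.6, 0.1]
grip_width: 0.0394
grip_force: 0.0
t 0.9 pos [0.4614 0.1952 0.4046] rpy [-3.1415 -0.      1.7605] disp xy -0.0055 0.103 tipz 0.2056 F [0.7 0.6 0.1] w 0.0394
row [-0.83  0.52 16.12] -0.003
```

```bash
python3 -m jog '[[0,0,0,0,0,0],[0,0,5,0,0,0],[0,0,8,0,0,0],[0,0,8,0,0,0],[0,0,8,0,0,0]]'; python3 - <<'E'
from h import *
from station import ctrl
go([.468,.188,.2434],np.pi/2+A)
for n in("top","wrist"):
    c=ctrl.camera(n);np.savez(f"pics/{n}1.npz",**c)
    cv2.imwrite(f"pics/{n}1.png",c["img"])
a=cv2.imread("pics/top1.png")[180:330,220:430];a=cv2.resize(a,(560,400));b=cv2.resize(cv2.imread("pics/wrist1.png"),(240,180))
b=cv2.copyMakeBorder(b,0,220,0,0,0);cv2.imwrite("pics/m1.png",np.hstack([a,b]))
E
```

```text
time_s: 1.4
ee_pos: [0.4606, 0.1975, 0.3255]
eef_rot: [-3.141, -0.0, 1.764]
force: [0.2, 0.9, 0.5]
grip_width: 0.0394
grip_force: 0.0
t 1.4 pos [0.4606 0.1975 0.3255] rpy [-3.1415 -0.      1.7643] disp xy -0.0058 0.1055 tipz 0.1265 F [0.2 0.9 0.5] w 0.0394
row [-1.08  0.55  8.21] 0.001
```

View pics/m1.png

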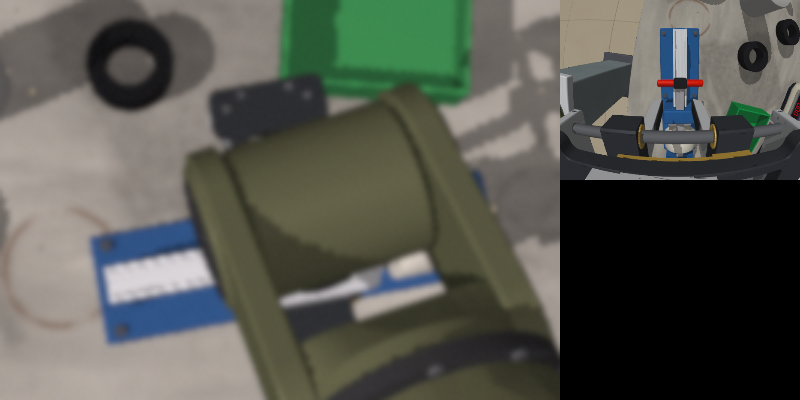

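The arm hides the dispenser from the top camera. The wrist view shows the channel aligned with the image and the bar just ahead of the fingers, so I measure the bar in it, and the block's near edge if possible.

```bash
cat >> h.py <<'E'
def wz(c,uv,z):
    K=c["intrinsics"];v=(np.array(uv)-K[:2,2])/[K[0,0],K[1,1]];r=np.hypot(*v)
    d=c["R"].T@np.r_[np.sin(r)*v/max(r,1e-9),np.cos(r)];o=-c["R"].T@c["t"];return o+d*(z-o[2])/d[2]
def disp(p): 
    q=np.asarray(p)[:2]-ORG;return np.array([q@[np.cos(A),np.sin(A)],q@[-np.sin(A),np.cos(A)]]).round(4)
def bar(c):
    m=mask(c,(0,150,80),(8,255,255),(180,140,400,300))|mask(c,(172,150,80),(180,255,255),(180,140,400,300))
    n,l,s,_=cv2.connectedComponentsWithStats(m);k=[i for i in range(1,n) if s[i,4]>30];m=np.isin(l,k).astype(np.uint8)
    p=cv2.findNonZero(m)[:,0].astype(float);ce=p.mean(0);w=np.linalg.svd(p-ce,full_matrices=False)[2][0];s=(p-ce)@w
    e=[wz(c,ce+w*v,.058) for v in(s.min(),s.max())];print("bar px",ce,"len",np.linalg.norm(e[0]-e[1]).round(4),"mid",((e[0]+e[1])/2).round(4),"disp",disp((e[0]+e[1])/2),"dir",np.arctan2(*(e[1]-e[0])[1::-1]).round(3));return m
E
python3 - <<'E'
from h import *
c=load("wrist1");bar(c)
cv2.imwrite("pics/w1c.png",cv2.resize(c["img"][60:380,170:390],None,fx=1.8,fy=1.8,interpolation=2))
E
```

```text
bar px [280.06491372 193.44371405] len 0.0839 mid [0.4632 0.2143 0.058 ] disp [-0.      0.1215] dir -2.947
```

View pics/w1c.png

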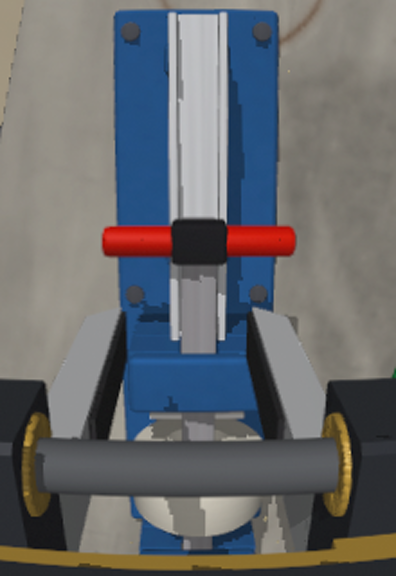

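The bar is at crop (199,241), the block's front edge at about y=355, and the outer channel end at about (197,12). Using these I check the dispenser's y origin.

```bash
python3 - <<'E'
from h import *
c=load("wrist1");f=lambda x,y:(170+x/1.8-.3,60+y/1.8-.3)
print("block front",disp(wz(c,f(186,356),.07)),"block back",disp(wz(c,f(186,412),.07)))
print("chan end floor/top",disp(wz(c,f(197,13),.042)),disp(wz(c,f(197,13),.049)))
print("plate end",[disp(wz(c,f(*p),.008)) for p in((116,11),(277,11))])
g=wz(c,f(171,180),.049);h=wz(c,f(227,180),.049);print("chan sides",disp(g),disp(h))
go([.4692,.1835,.2434],np.pi/2+A)
E
```

```text
block front [-0.0056  0.0721] block back [-0.0056  0.0437]
chan end floor/top [-0.0007  0.2222] [-0.0009  0.2211]
plate end [array([-0.041 ,  0.2296]), array([0.0405, 0.2301])]
chan sides [-0.0122  0.1469] [0.0125 0.147 ]
t 1.5 pos [0.4607 0.1975 0.3265] rpy [ 3.1390e+00 -4.0000e-04  1.7644e+00] disp xy -0.0057 0.1055 tipz 0.1275 F [ 0.7 -0.4 -0.3] w 0.0394
row [-1.54  0.54  8.31] 0.001
```

```bash
python3 -m jog '[[-1.2,0.55,0,0,0,0],[-1.2,0.55,0,0,0,0],[-1.2,0.55,4,0,0,0],[-1.2,0.55,6.5,0,0,0],[-1.2,0.55,8.2,0,0,0],[-1.2,0.55,8.2,0,0,0],[-1.2,0.55,8.2,0,0,0]]'; python3 - <<'E'
from h import *
from station import ctrl
where();c=ctrl.camera("wrist");bar(c)
E
```

```text
time_s: 2.2
ee_pos: [0.4685, 0.1863, 0.2434]
eef_rot: [3.141, -0.0, 1.764]
force: [-0.5, 0.2, -0.5]
grip_width: 0.04
grip_force: 0.0
t 2.2 pos [0.4685 0.1863 0.2434] rpy [ 3.1410e+00 -1.0000e-04  1.7635e+00] disp xy -0.0001 0.0929 tipz 0.0444 F [-0.5  0.2 -0.5] w 0.04
bar px [273.54205607 204.60783609] len 0.0856 mid [0.4631 0.2142 0.058 ] disp [-1.000e-04  1.214e-01] dir -2.942
```

```bash
python3 -m jog '[[0.6,0,0,0,0,0],[1.0,0,0,0,0,0],[1.4,0,0,0,0,0],[1.8,0,0,0,0,0],[2.4,0,0,0,0,0],[3.2,0,0,0,0,0],[4.0,0,0,0,0,0],[4.0,0,0,0,0,0]]'; python3 - <<'E'
from h import *
from station import ctrl
where();c=ctrl.camera("wrist");bar(c)
E
```

```text
time_s: 3.05
ee_pos: [0.4602, 0.2266, 0.2425]
eef_rot: [-3.141, -0.0, 1.765]
force: [-0.8, -0.9, 1.1]
grip_width: 0.0395
grip_force: 0.0
t 3.05 pos [0.4602 0.2266 0.2425] rpy [-3.1415e+00 -3.0000e-04  1.7648e+00] disp xy -0.0006 0.1341 tipz 0.0435 F [-0.8 -0.9  1.1] w 0.0395
bar px [273.84578224 225.75139353] len 0.085 mid [0.4571 0.2431 0.058 ] disp [-0.0004  0.1509] dir 0.193
```

```bash
python3 -m jog '[[0.6,0,0,0,0,0],[1.4,0,0,0,0,0],[2.3,0,0,0,0,0],[3.2,0,0,0,0,0],[4.1,0,0,0,0,0],[5.0,0,0,0,0,0],[5.8,0,0,0,0,0],[6.4,0,0,0,0,0]]'; python3 -m jog '[[0.6,0,0,0,0,0],[1.4,0,0,0,0,0],[2.2,0,0,0,0,0],[3.0,0,0,0,0,0],[3.8,0,0,0,0,0],[4.4,0,0,0,0,0],[4.8,0,0,0,0,0],[4.8,0,0,0,0,0]]'; python3 - <<'E'
from h import *
from station import ctrl
where();c=ctrl.camera("wrist");bar(c);cv2.imwrite("pics/w2c.png",c["img"])
E
```

```text
time_s: 3.9
ee_pos: [0.4481, 0.2892, 0.2426]
eef_rot: [-3.142, 0.0, 1.764]
force: [-0.1, -0.3, -0.1]
grip_width: 0.0394
grip_force: 0.5
time_s: 4.7
ee_pos: [0.4389, 0.336, 0.2427]
eef_rot: [3.141, -0.0, 1.764]
force: [1.6, 0.0, -0.2]
grip_width: 0.0396
grip_force: 0.0
t 4.7 pos [0.4389 0.336  0.2427] rpy [ 3.1414e+00 -2.0000e-04  1.7642e+00] disp xy -0.0005 0.2455 tipz 0.0437 F [ 1.6  0.  -0.2] w 0.0396
bar px [273.4089233  225.90966077] len 0.0851 mid [0.4359 0.3524 0.058 ] disp [-0.0003  0.2622] dir 0.195
```

```bash
python3 -m jog '[[0.5,0,0,0,0,0],[1.0,0,0,0,0,0],[1.2,0,0,0,0,0],[1.2,0,0,0,0,0],[0.6,0,0,0,0,0],[0.0,0,0,0,0,0],[0,0,-4,0,0,0],[0,0,-8,0,0,0]]'; python3 -m jog '[[-4,0,-5,0,0,0],[-8,0,-8,0,0,0],[-8,0,-10,0,0,0],[-8,0,-10,0,0,0]]'; python3 - <<'E'
from h import *
from station import ctrl
where();c=ctrl.camera("wrist");np.savez("pics/wrist3.npz",**c);bar(c);d=ctrl.camera("side")
f=lambda i:cv2.resize(i,None,fx=2,fy=2,interpolation=2)
cv2.imwrite("pics/m3.png",np.hstack([c["img"][60:380,170:390],cv2.resize(d["img"][190:350,145:315],(340,320))]))
E
```

```text
time_s: 5.55
ee_pos: [0.4391, 0.3347, 0.323]
eef_rot: [-3.139, 0.001, 1.763]
force: [0.6, 0.4, 0.1]
grip_width: 0.0393
grip_force: 0.0
time_s: 5.95
ee_pos: [0.4548, 0.2551, 0.4267]
eef_rot: [3.135, -0.002, 1.761]
force: [0.7, 0.1, 0.4]
grip_width: 0.0396
grip_force: 0.0
t 5.95 pos [0.4548 0.2551 0.4267] rpy [ 3.1351e+00 -1.6000e-03  1.7613e+00] disp xy -0.0004 0.1631 tipz 0.2277 F [0.7 0.1 0.4] w 0.0396Traceback (most recent call last):
  File "<stdin>", line 3, in <module>
  File "h.py", line 40, in bar
    p=cv2.findNonZero(m)[:,0].astype(float);ce=p.mean(0);w=np.linalg.svd(p-ce,full_matrices=False)[2][0];s=(p-ce)@w
      ~~~~~~~~~~~~~~~~~~^^^^^
TypeError: 'NoneType' object is not subscriptable
```

Bar is out of the ROI of the helper; widen it.

```bash
sed -i 's/180,140,400,300/180,20,400,300/g' h.py; python3 - <<'E'
from h import *
from station import ctrl
where();c=ctrl.camera("wrist");np.savez("pics/wrist3.npz",**c);d=ctrl.camera("side")
cv2.imwrite("pics/m3.png",np.hstack([c["img"][20:340,170:390],cv2.resize(d["img"][190:350,145:315],(340,320))]));bar(c)
E
```

```text
t 6.0 pos [0.4546 0.2559 0.4243] rpy [ 3.1382e+00 -9.0000e-04  1.7620e+00] disp xy -0.0005 0.1639 tipz 0.2253 F [-0.2  0.  -0.6] w 0.0396
bar px [272.31231672  86.25659824] len 0.0834 mid [0.4338 0.3644 0.058 ] disp [-1.000e-04  2.744e-01] dir 0.194
```

View pics/m3.png

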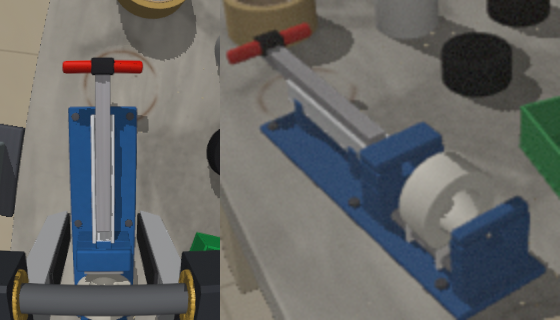

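The spindle is out and in line, with the tail at about y = 0.092, and the roll is undisturbed in its cradle. Next I go above the roll, turned 90°.

```bash
python3 -c "
from h import *
go([.4869,.0931,.36],np.pi+A)"
```

```text
t 6.1 pos [0.4543 0.2568 0.4218] rpy [-3.1406e+00  1.0000e-04  1.7635e+00] disp xy -0.0006 0.1649 tipz 0.2228 F [-0.8  0.2  0. ] w 0.0396
row [-16.69   0.07   6.18] -1.571
```

```bash
python3 -m jog '[[-16.7,0.05,0,0,0,-1.571],[-16.7,0.05,0,0,0,-1.571],[-16.7,0.05,0,0,0,-1.571],[-16.7,0.05,0,0,0,-1.571],[-16.7,0.05,0,0,0,-1.571],[-16.7,0.05,0,0,0,-1.571],[-16.7,0.05,0,0,0,-1.571],[-16.7,0.05,0,0,0,-1.571]]' 55 15 >/dev/null;  python3 -m jog '[[0,0,0,0,0,-0.371],[0,0,0,0,0,-0.371],[0,0,0,0,0,-0.371],[0,0,0,0,0,-0.371],[0,0,0,0,0,-0.371]]'; python3 - <<'E'
from h import *
from station import ctrl
go([.4869,.0931,.2504],np.pi+A);c=ctrl.camera("wrist");np.savez("pics/wrist4.npz",**c)
cv2.imwrite("pics/w4.png",c["img"])
E
```

```text
time_s: 7.4
ee_pos: [0.4869, 0.0935, 0.4217]
eef_rot: [3.142, -0.002, -3.001]
force: [-0.4, -0.6, 0.2]
grip_width: 0.0516
grip_force: 0.0
t 7.4 pos [0.4869 0.0935 0.4217] rpy [ 3.1415e+00 -1.6000e-03 -3.0014e+00] disp xy 0.0001 -0.0016 tipz 0.2227 F [-0.4 -0.6  0.2] w 0.0516
row [-0.02 -0.04 17.13] -0.053
```

View pics/w4.png

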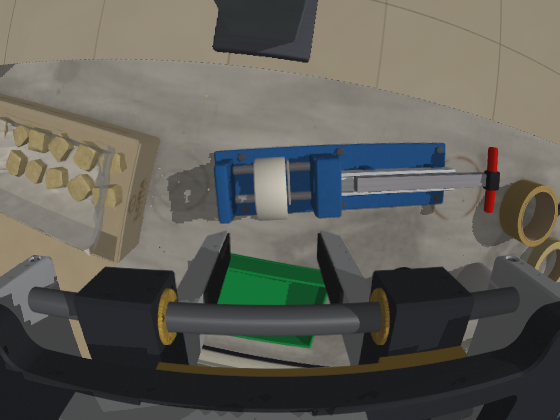

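The roll is at columns 255–288, rows 158–219, between the far cheek (217–232) and the sleeve block (312–340). I compute its y position.

```bash
python3 - <<'E'
from h import *
c=load("wrist4")
for u in(254.5,288):
    for v in(180,190,200): print("roll",u,v,disp(wz(c,(u,v),.0845)))
for u in(216.5,232,312,340.5): print("cheek",u,disp(wz(c,(u,190),.07)))
E
```

```text
roll 254.5 180 [-0.0158 -0.0197]
roll 254.5 190 [-0.0057 -0.0204]
roll 254.5 200 [ 0.0046 -0.021 ]
roll 288 180 [-0.0141  0.0135]
roll 288 190 [-0.0039  0.0131]
roll 288 200 [0.0064 0.0127]
cheek 216.5 [-0.0049 -0.0616]
cheek 232 [-0.004  -0.0451]
cheek 312 [0.0005 0.0388]
cheek 340.5 [0.0019 0.0693]
```

```bash
python3 -m jog '[[0,-0.2,0,0,0,0],[0,-0.2,4,0,0,0],[0,-0.2,8,0,0,0],[0,-0.2,8,0,0,0],[0,-0.2,8,0,0,0]]' 50; python3 -c "
from h import *
go([.4872,.0917,.2504],np.pi+A)"
```

```text
time_s: 7.95
ee_pos: [0.4875, 0.0912, 0.3435]
eef_rot: [3.142, -0.0, -3.0]
force: [0.4, 0.4, 0.7]
grip_width: 0.047
grip_force: 0.0
t 7.95 pos [0.4875 0.0912 0.3435] rpy [ 3.1416e+00 -4.0000e-04 -3.0001e+00] disp xy 0.0002 -0.004 tipz 0.1445 F [0.4 0.4 0.7] w 0.047
row [0.02 0.05 9.31] -0.052
```

```bash
python3 -m jog '[[0,0.05,0,0,0,-0.052],[0,0.05,4,0,0,-0.052],[0,0.05,7,0,0,-0.052],[0,0.05,9.3,0,0,-0.052],[0,0.05,9.3,0,0,-0.052],[0,0.05,9.3,0,0,-0.052]]'; python3 -m jog '[[0,0,0,0,0,0],[0,0,0,0,0,0],[0,0,0,0,0,0],[0,0,0,0,0,0],[0,0,0,0,0,0],[0,0,0,0,0,0]]' 0 12; python3 -c "
from h import *
where()"
```

```text
time_s: 8.55
ee_pos: [0.4879, 0.0918, 0.2518]
eef_rot: [-3.141, 0.002, -2.948]
force: [0.1, 0.6, 0.6]
grip_width: 0.0472
grip_force: 0.0
time_s: 9.15
ee_pos: [0.4875, 0.0917, 0.2509]
eef_rot: [-3.141, 0.002, -2.948]
force: [-0.6, 0.0, 8.2]
grip_width: 0.0321
grip_force: 12.0
t 9.15 pos [0.4875 0.0917 0.2509] rpy [-3.1413e+00  2.4000e-03 -2.9476e+00] disp xy 0.0004 -0.0035 tipz 0.0519 F [-0.6  0.   8.2] w 0.0321
```

```bash
python3 -m jog '[[0,0,-1,0,0,0],[0,0,-3,0,0,0],[0,0,-7,0,0,0],[0,0,-11,0,0,0],[0,0,-13,0,0,0],[0,0,-13,0,0,0],[0,0,-13,0,0,0]]'; python3 - <<'E'
from h import *
from station import ctrl
go([.6425,.1088,.36],np.pi-.05);c=ctrl.camera("top");d=ctrl.camera("side")
cv2.imwrite("pics/m5.png",np.hstack([cv2.resize(c["img"][130:320,230:430],(360,342)),cv2.resize(d["img"][150:340,170:400],(414,342))]))
E
```

```text
time_s: 9.85
ee_pos: [0.4869, 0.0917, 0.3793]
eef_rot: [3.142, -0.0, -2.948]
force: [0.0, -0.1, -1.1]
grip_width: 0.0319
grip_force: 12.0
t 9.85 pos [0.4869 0.0917 0.3793] rpy [ 3.1415e+00 -3.0000e-04 -2.9476e+00] disp xy -0.0003 -0.0034 tipz 0.1803 F [ 0.  -0.1 -1.1] w 0.0319
row [-15.6   -1.32   1.92] 0.244
```

View pics/m5.png

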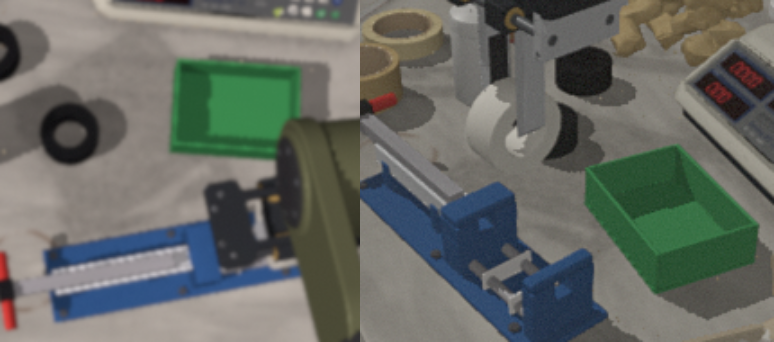

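The roll is held securely above the empty cradle. Next I move over the tray.

```bash
python3 -m jog '[[-2,-0.2,0,0,0,0.1],[-5,-0.4,0,0,0,0.2],[-9,-0.8,0,0,0,0.244],[-13,-1.1,0,0,0,0.244],[-15.6,-1.3,0,0,0,0.244],[-15.6,-1.3,0,0,0,0.244],[-15.6,-1.3,0,0,0,0.244]]'; python3 - <<'E'
from h import *
from station import ctrl
go([.6425,.1088,.2406],np.pi-.05)
d=ctrl.camera("side");g=mask(d,(50,100,30),(85,255,255));x,y,w,h=cv2.boundingRect(g)
cv2.imwrite("pics/m6.png",cv2.resize(d["img"][120:340,230:460],None,fx=2,fy=2))
E
```

```text
time_s: 10.65
ee_pos: [0.6427, 0.109, 0.3776]
eef_rot: [-3.141, -0.003, 3.092]
force: [0.5, -0.4, -0.6]
grip_width: 0.032
grip_force: 12.0
t 10.65 pos [0.6427 0.109  0.3776] rpy [-3.1411e+00 -3.1000e-03  3.0916e+00] disp xy 0.156 -0.0163 tipz 0.1786 F [ 0.5 -0.4 -0.6] w 0.032
row [-0.03 -0.02 13.7 ] 0.0
```

View pics/m6.png

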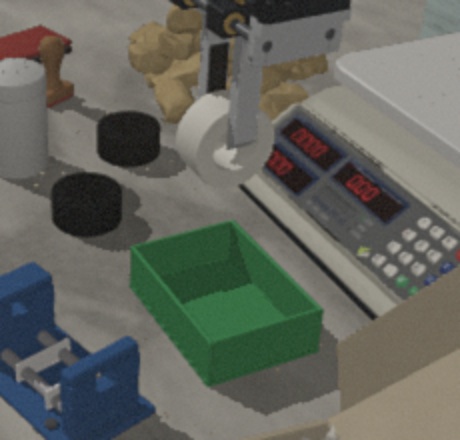

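The roll hangs over the tray. I lower it gently, feeling for the floor.

```bash
python3 -m jog '[[0,0,3,0,0,0],[0,0,6,0,0,0],[0,0,9,0,0,0],[0,0,11.5,0,0,0],[0,0,12.8,0,0,0],[0,0,13.3,0,0,0],[0,0,13.5,0,0,0],[0,0,13.5,0,0,0]]'; python3 -m jog '[[0,0,0.1,0,0,0],[0,0,0.2,0,0,0],[0,0,0.2,0,0,0]]'
```

```text
time_s: 11.5
ee_pos: [0.6428, 0.1091, 0.2457]
eef_rot: [3.141, 0.001, 3.092]
force: [-0.2, 1.2, -0.7]
grip_width: 0.0317
grip_force: 12.0
time_s: 11.8
ee_pos: [0.6427, 0.1091, 0.2429]
eef_rot: [3.142, 0.0, 3.092]
force: [0.4, 0.4, -0.7]
grip_width: 0.0315
grip_force: 12.0
```

```bash
python3 -m jog '[[0,0,0.1,0,0,0],[0,0,0.2,0,0,0],[0,0,0.2,0,0,0],[0,0,0.3,0,0,0],[0,0,0.3,0,0,0]]'
```

```text
time_s: 12.3
ee_pos: [0.6428, 0.1091, 0.2399]
eef_rot: [3.142, 0.001, 3.092]
force: [-0.4, 0.2, 1.3]
grip_width: 0.0322
grip_force: 12.0
```

```bash
python3 -m jog '[[0,0,0.05,0,0,0],[0,0,0.05,0,0,0]]' ; python3 -m jog '[[0,0,0,0,0,0],[0,0,0,0,0,0],[0,0,0,0,0,0],[0,0,0,0,0,0]]' 52; python3 -m jog '[[0,0,-2,0,0,0],[0,0,-5,0,0,0],[0,0,-9,0,0,0],[0,0,-13,0,0,0],[-0,0,-16,0,0,0],[0,0,-16,0,0,0]]'; python3 - <<'E'
from h import *
from station import ctrl
where();c=ctrl.camera("wrist");d=ctrl.camera("side")
cv2.imwrite("pics/m7.png",np.hstack([c["img"],cv2.resize(d["img"][210:330,180:400],(240,131))[:].copy() if 0 else np.vstack([cv2.resize(d["img"][210:330,180:400],(240,131)),cv2.resize(d["img"],(240,180)),np.zeros((109,240,3),np.uint8)])]))
E
```

```text
time_s: 12.5
ee_pos: [0.6428, 0.109, 0.2398]
eef_rot: [3.142, 0.001, 3.092]
force: [-1.2, 0.4, 5.3]
grip_width: 0.0321
grip_force: 12.0
time_s: 12.9
ee_pos: [0.6427, 0.1091, 0.239]
eef_rot: [-3.142, -0.0, 3.092]
force: [0.6, -0.2, -0.0]
grip_width: 0.0486
grip_force: 0.0
time_s: 13.5
ee_pos: [0.6426, 0.1091, 0.4041]
eef_rot: [3.14, 0.007, 3.092]
force: [1.0, 0.8, -0.3]
grip_width: 0.0491
grip_force: 0.0
t 13.5 pos [0.6426 0.1091 0.4041] rpy [3.1404 0.0073 3.0917] disp xy 0.1559 -0.0162 tipz 0.2051 F [ 1.   0.8 -0.3] w 0.0491
```

View pics/m7.png

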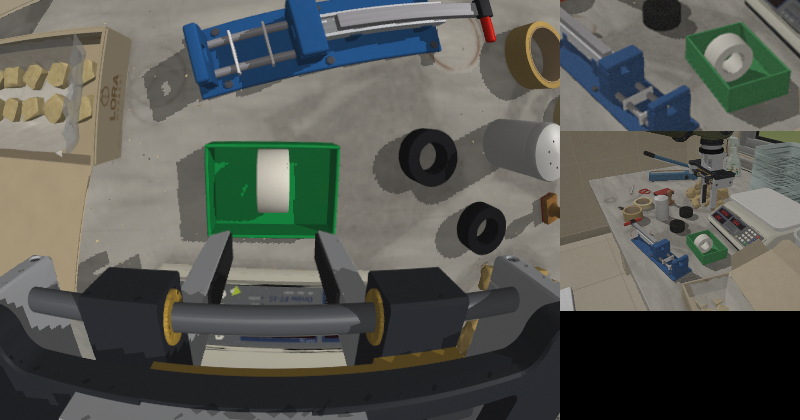

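The roll stands on its edge inside the tray (wrist px (273,181)), the spindle lies in the channel, and the tape and dredger are untouched. I let it settle, check that nothing drifts, then hand in.

```bash
python3 -m jog '[[0,0,0,0,0,0],[0,0,0,0,0,0],[0,0,0,0,0,0],[0,0,0,0,0,0],[0,0,0,0,0,0],[0,0,0,0,0,0],[0,0,0,0,0,0],[0,0,0,0,0,0]]' >/dev/null; python3 - <<'E'
from h import *
from station import ctrl
def f():
    m=mask(ctrl.camera("wrist"),(0,0,130),(180,60,255),(215,148,330,225));M=cv2.moments(m,True);return M["m10"]/M["m00"],M["m01"]/M["m00"]
print(f(),f(),f());print(ctrl.hand_in())
E
```

```text
(273.4583766909469, 181.64724245577523) (273.4549689440994, 181.52743271221533) (273.47125841532886, 181.48368720870016)
the job is handed in; nothing more can be done
None
```

I handed the job in, but no verdict came back: the last pictures show the spindle lying in its channel clear of the sleeve (tail about 92 mm from the dispenser origin), the roll standing at rest on its edge in the green tray, and the tape and dredger where they were.

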